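# Take the heel-tip pack off its display hook and stand it in the job box

## Task

Take the carded pack of heel tips (the one with the square clear shell, not the round one) off its hook on the slatwall display as a careful shop hand would: slide it out along the wire and, by feel, lift its hang hole up over the hook's bent, upturned tip without straining card or hook. Then lower it, without dropping it, into the narrow compartment of the job box, let go and leave it standing there, and leave the other things where they are.

Things in the scene. Friction and masses are not known exactly. Their poses are not given: they have to be found in the camera images.
- pack_mid (a point): Centre of the heel-tip pack, 59 mm above its underside: stiff white card 50 mm wide, 118 tall, 3 thick; round its lower part a square clear shell (44 wide, 70 tall from the underside, 18 thick over both faces) with dark heel tips; 60 to 115 g. Can be gripped by the card's side edges near the top (50 mm across). x: across the card, towards the panel while it hangs; y: along its width; z: up.
- round_pack_mid (a point): Centre of the other pack, half-way up: the same card and hole, but its shell is a round drum 43 mm across. It stays on its hook. Which pack is on which hook varies.
- hook_a_bend (a point): One of two like hooks, 140 mm apart: 5 mm round wire, level for 115 mm from the panel, then bent up and out in a straight tip 36 mm long. This point: wire centre line at the bend, 240 mm up, 40 to 70 mm out from the pack. x: back along the wire to the panel (packs come off towards -x); y: along the panel; z: up. The wire is springy: the bend gives 1 mm up or down per 9 N, the tip's end more.
- hook_b_bend (a point): The same for the other hook. Long use has bent the tips: each rises at its own angle, 17 to 50 degrees from level, and also leans 12 to 26 degrees to the left or right of the wire's line. These angles are not reported; they have to be felt (or seen).
- stand: Slatwall counter display, fixed: upright wooden panel 380 mm wide, 275 high, on a base board (130 mm out in front, 18 thick). Origin: counter level, below the middle of the panel's front face. x: into the panel (hooks stick out to -x at y = 70 and -70 mm, 240 up); y: along the panel; z: up. Keys hang low on it, below 115 mm.
- slot_floor (a point): Middle of the floor of the job box's narrow compartment. Grey box, fixed, 148 x 74 mm, 45 high, walls 4; a divider leaves an open-topped narrow compartment 30 mm (along this point's x) by 66 mm (along its y), 41 mm deep from rim to floor, and a wide one on the +x side. z: up. The pack stands with its width along y, either face to either side.
- tin_mid (a point): Centre of the polish tin (60 mm across, 24 high) lying in the wide compartment of the job box; to be left alone.
- glue_jar_mid (a point): Centre of a capped amber glue jar (52 mm across, 70 high) on the counter; to be left alone.
- brush_mid (a point): Centre of a shoe brush (150 x 45 x 38 mm, bristles down, long along its x) on the counter; to be left alone.
- pack_hole (a point): Centre of that pack's square-cut hang hole (12 mm wide, 14 mm high), 41 mm above the pack's centre and 18 mm below the card's top; same axes. The pack hangs upright with the hole's top edge on the wire. The card tears at the hole when it is pressed or pulled against the hook with more than about 8 N.
Things that resemble listed ones, but are neither listed nor needed, are in the scene too. What is shaped like the part that bears pack_mid but green is not meant.

How it is judged:
On the way, in this order (a step that is already met when the one before it is completed fails the run):
1. the heel-tip pack is held clear of its hook, past the end of the tip (x of pack_mid in the frame of stand below -0.158 m and contact force between pack and stand below 0.05 N and contact force between the fingers and pack above 0.5 N), for 0.1 s.
2. the pack, still held, is lowered to within 10 mm of the floor of the narrow compartment (z of pack_mid in the frame of slot_floor below 0.069 m and horizontal distance between pack_mid and slot_floor below 0.022 m and contact force between the fingers and pack above 0.5 N), for 0.1 s.
At the end, for the whole second after the job is handed in: The heel-tip pack stands on the floor of the narrow compartment (its centre 52 to 64 mm above that floor, within 22 mm of the compartment's middle, upright within 17 degrees, its width along the compartment), released and at rest (z of pack_mid in the frame of slot_floor between 0.052 and 0.064 m and horizontal distance between pack_mid and slot_floor below 0.022 m and angle between pack_mid's own z axis and vertical below 0.3 rad and angle between the y axis of pack_mid and the y axis of slot_floor, either way round below 0.35 rad and linear speed of pack below 0.02 m/s); the robot touches nothing.
It fails at once if the heel-tip pack is pressed or pulled against its hook or the stand with more than 8 N (contact force between pack and stand above 8 N).
It fails at once if the round pack is moved more than 30 mm (distance of round_pack_mid from where it was at the start of the episode above 0.03 m).
It fails at once if the polish tin, glue jar or brush is moved more than 20 mm (distance of any of tin_mid, glue_jar_mid, brush_mid from where it was at the start of the episode above 0.02 m).
It also fails if it takes over 69 s, if anything falls off the work surface, if the arm or the gripper's body presses on something with over 40 N, if the wrist force passes 120 N, or if a joint passes its speed limit or range.

## Robot

A 7-joint arm with a two-finger parallel gripper is mounted at the origin on the work surface. World frame = base frame: x ahead of the robot, y to its left, z up, the work surface at z = 0. Lengths are in m, angles in rad, forces in N, time in s.
With the tool pointing down it reaches from about 0.4 to 0.9 m from the base axis. Payload 5.6 kg.
Tool frame: the origin (TCP) lies between the finger pads; the fingertips stand 14 mm ahead of it and the grasp point (between the pads) lies 5 mm behind it (robot.tips_ahead is the z of the fingertips in the tool frame, in m); z points along the fingers, y is the line along which they close (so a half turn about z gives the same grasp; the last joint's range is limited). The gripper opens to 92 mm and grips with 3 to 60 N. Pads are 20 mm wide; open, the fingers measure 128 mm over their backs; the gripper's body (75 mm by 189 mm) begins 69 mm behind the grasp point.
Start: joints at [1.081, 0.468, -0.012, 1.603, 0.006, 1.071, -0.056], TCP at [0.281, -0.586, 0.229] pointing down, gripper open.
Joint ranges: [-2.53, 2.53], [-0.31, 2.02], [-1.57, 1.55], [0.28, 2.44], [-1.29, 4.43], [0.15, 1.84], [-2.92, 2.92]. Speed limits (rad/s): [2.57, 2.57, 3.14, 3.14, 3.14, 3.14, 3.14].

## Interface

Orientations are given as a rotation vector (axis times angle).
In Python, from station import robot gives the robot as it stands.
- The arm moves only by the tool servo_tool, never from a script. Its argument "commands" is a list of rows, each a list of 7 numbers: the shift along the tool's x, y, z each as a share of 30 mm, from -1 to 1, then the turn, a rotation vector about the tool's x, y, z each as a share of 4 degrees, from -1 to 1, then the closure, from -1 (fully open) to 1 (shut). A call has 1 to 20 rows; each row shifts and turns the commanded pose from where the row before left it, along the tool's axes as they then stand; what a row does not reach is not made up. A row lasts 1/10 s, in which the tool goes at most 50 mm and 8.59 degrees, less where a joint would pass 70% of its speed; a pose out of reach is approached as far as the arm can. A call with a number of a shift or a turn outside -1 to 1 is refused whole. A call with a gripper value outside its range is refused whole. The fingers move at their own pace and stop on an object; "force" is the grip in N (left out, the last holds). Time passes only in rows, so rows that do not move let the fingers close. It gives the time, the measured TCP pose, the force, the opening and the grip force at its end, in the units of the state.
- robot.state(): the state, without advancing time (a new reading comes with each control period).
- robot.get_image(name): name is "side" or "top"; returns the picture (400x640x3 uint8, red, green, blue); there is no depth.
- robot.camera_model(name): a dict with "vertical_fov" (degrees; the focal length in pixels is half the picture's height over the tangent of half this angle, whatever the lens; pixels are square), "cx", "cy" (the principal point, pixels), "k1" (the pictures are not rectified: a ray, as slopes to the right and down, at radius r is drawn at 1 + k1 r^2 times it, then the intrinsics apply), "rvec" (rotation vector, rad) and "tvec" (3), from world to camera coordinates, as OpenCV has them. Camera axes: x right, y down, z forward; pixel columns grow to the right and rows downward; lengths in m; the calibration is good to about 2 mm. A picture is of the moment at which its call begins. camera_model takes no time and is no camera call.
- robot.sign_off(): hands the job in; it is judged then, once.
The state is a dict: "time_s": time; "joint_pos": joint angles; "dq": joint speeds; "joint_torque": joint torques, N m; "tcp_pos": TCP position; "ee_rot": TCP orientation; "contact_force": force on the tool from outside, world axes, zero at the start; "torque": the same for the moment, N m; "grip_width": finger opening in m; "grasp_force": force on a finger pad.
Only numpy, scipy, OpenCV 4.12 (cv2) and the standard library are available. Lean on these libraries where they do the work, as an engineer would, in place of code of your own. Each camera call takes 0.05 s, during which the arm holds its last target. There are 200 camera calls.

## Working session

There is one attempt and no reset: what is moved stays moved. The work goes in short steps, Python scripts to look and compute and a tool call to move; the robot and the scene stay as the last step left them, time stands still between calls to the robot, and variables do not carry over. Pictures are saved under pics/ and viewed, at most 10 in all, crops included, and the job is handed in when it is done.

Besides the shell and the picture viewer there is one more tool, called after "Request:" as a command line: name --pt "numbers of a row" for each row, then --argument value for the rest. servo_tool: Moves the arm, as the interface text tells. Shift numbers are shares of 30 mm and turn numbers shares of 4 degrees, none past 1 either way. Its arguments: {"type":"object","properties":{"commands":{"type":"array"},"force":{"type":"number"}},"required":["commands"]}

```bash
mkdir -p pics; cat > h.py <<'E'
import numpy as np, cv2
from station import robot
from scipy.spatial.transform import Rotation as R
def cam(n):
    m=robot.camera_model(n); f=200/np.tan(np.radians(m['vertical_fov']/2))
    return m,f,R.from_rotvec(m['rvec']).as_matrix(),np.array(m['tvec'])
def ray(n,u,v):
    m,f,Rm,t=cam(n); d=np.array([(u-m['cx'])/f,(v-m['cy'])/f]); s=d.copy()
    for _ in range(30): s=d/(1+m['k1']*(s@s))
    return -Rm.T@t, Rm.T@np.array([*s,1])
def plane(n,u,v,z):
    o,d=ray(n,u,v); return o+d*(z-o[2])/d[2]
def tri(a,b):
    (o1,d1),(o2,d2)=ray(*a),ray(*b)
    s=np.linalg.lstsq(np.c_[d1,-d2],o2-o1,rcond=None)[0]
    p,q=o1+s[0]*d1,o2+s[1]*d2
    return (p+q)/2,np.linalg.norm(p-q)
def proj(n,p):
    m,f,Rm,t=cam(n); c=Rm@np.array(p)+t; s=c[:2]/c[2]; s=s*(1+m['k1']*(s@s))
    return s*f+[m['cx'],m['cy']]
def shot(n,name,box=None,k=1):
    im=robot.get_image(n)[:,:,::-1]; cv2.imwrite('pics/raw_'+name+'.png',im)
    if box: im=im[box[1]:box[3],box[0]:box[2]]
    cv2.imwrite('pics/'+name+'.png',cv2.resize(im,None,fx=k,fy=k,interpolation=cv2.INTER_CUBIC))
E
python3 - <<'E'
from h import *
for n in('side','top'):
    shot(n,n+'0'); m,f,Rm,t=cam(n); print(n,m,-Rm.T@t,Rm[2])
print(robot.state())
E
```

```text
side {'vertical_fov': 47.007521466238245, 'cx': 320.4801931385415, 'cy': 200.84286753225913, 'k1': -0.014831278834412171, 'rvec': array([ 0.9537427 , -2.55160316,  0.99829293]), 'tvec': array([0.3477761 , 0.36471978, 1.04445743])} [-0.00993917  0.56614718  1.01204675] [ 0.43239155 -0.51829497 -0.73784   ]
top {'vertical_fov': 56.94883791288227, 'cx': 319.5690773176455, 'cy': 203.8341859036117, 'k1': -0.03605920190724556, 'rvec': array([ 2.20731085, -2.15058272,  0.026176  ]), 'tvec': array([-0.0412491 ,  0.47826595,  1.03627822])} [ 0.42274753 -0.06119936  1.05917492] [ 0.05380766  0.03090729 -0.99807288]
{'time_s': 0.1, 'joint_pos': array([ 1.08097888,  0.46827797, -0.01158982,  1.60350666,  0.00602484,
        1.07140652, -0.05631598]), 'dq': array([-0.00066536, -0.00121579, -0.00051038, -0.00214799, -0.00017298,
        0.00109194,  0.00058248]), 'joint_torque': array([ 1.79815002e-04, -5.21651745e+01, -1.26829423e-02, -2.44369894e+01,
       -5.67826093e-02,  1.40484294e-02,  1.20797793e-05]), 'tcp_pos': array([ 0.28057815, -0.58577812,  0.22775311]), 'ee_rot': array([-3.06209388e+00, -6.95582620e-01,  7.58667646e-04]), 'contact_force': array([-0.50905777,  0.84960449,  0.12757606]), 'torque': array([-0.02937792, -0.03293365, -0.0008108 ]), 'grasp_force': 0.0, 'grip_width': 0.0920787996726422}
```

View pics/side0.png

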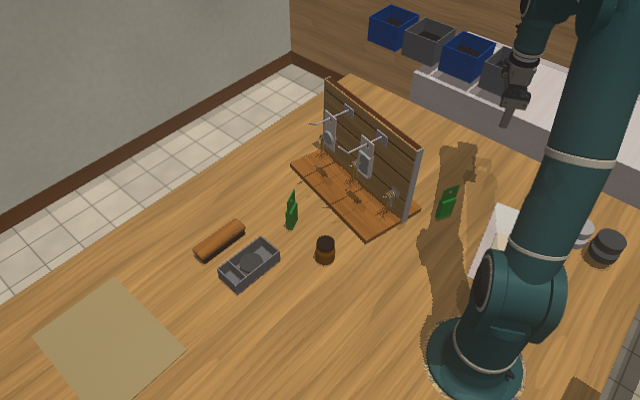

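View pics/top0.png

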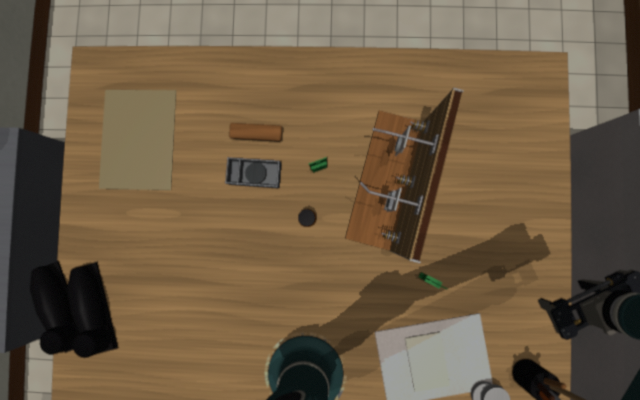

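The side view shows the stand at about (370,160), with two packs at about (332,130) and (366,158). The box is at (250,264), the jar at (325,250) and the brush at (220,240). The top view shows the box at (254,172) and the hook tips at (370,132) and (362,185). I'll zoom in on both.

```bash
python3 - <<'E'
import cv2,numpy as np
s=cv2.imread('pics/raw_side0.png')[90:190,300:400]; t=cv2.imread('pics/raw_top0.png')[105:225,350:450]
b=cv2.imread('pics/raw_top0.png')[150:195,220:290]
a=cv2.resize(s,(400,400),interpolation=cv2.INTER_CUBIC); c=cv2.resize(t,(400,480),interpolation=cv2.INTER_CUBIC)
o=np.zeros((600,800,3),np.uint8); o[:400,:400]=a;o[:480,400:]=c
o[410:590,0:280]=cv2.resize(b,(280,180)); cv2.imwrite('pics/zoom.png',o)
E
```

```text
(no output)
```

View pics/zoom.png

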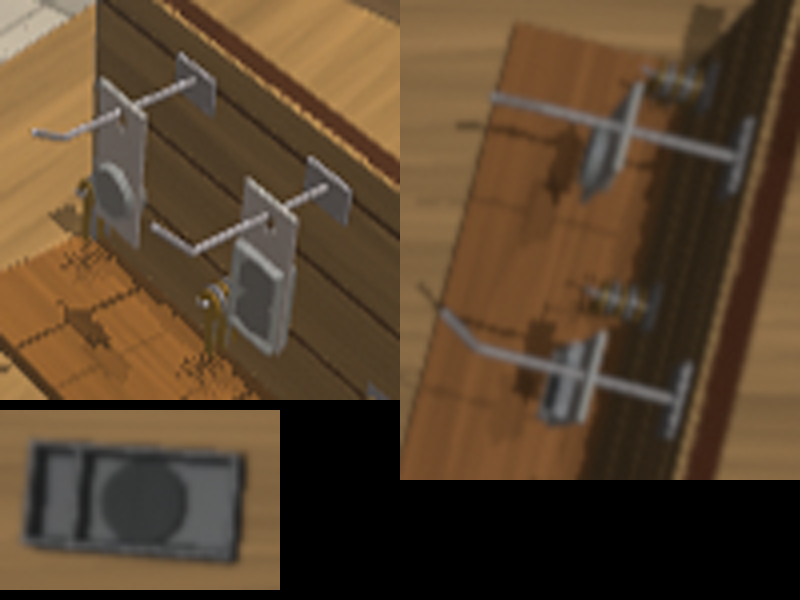

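The zoom shows the square pack on the nearer hook. In the side view its bend is at (349,152.5) and its tip end at (338,146.5). In the top view the bend is at (370,192), the tip end at (361,183), and the card's top edge runs from (401,188) to (394.5,210.5). The narrow compartment is at the left end of the box in the top view.

```bash
python3 - <<'E'
from h import *
np.set_printoptions(precision=4,suppress=True)
S=lambda x,y:('side',x/4+299.6,y/4+89.6); T=lambda x,y:('top',(x-400)/4+349.6,y/4+104.6)
for n,a,b in [('bend',S(196,250),T(480,348)),('tip',S(153,226),T(443,312)),('root',S(325,187),T(672,400)),
 ('cardL',S(246,178),T(605,333)),('cardR',S(297,212),T(578,422)),
 ('o tip',S(36,133),T(493,97)),('o root',S(193,80),T(738,157)),('o cardL',S(102,78),T(642,85)),('o cardR',S(146,112),T(617,170))]:
    print(n,*tri(a,b))
print('bend z240',plane(*T(480,348),.24),'root',plane(*T(672,400),.24))
print('panel top edge',plane('top',461,91,.275),plane('top',416,261,.275))
for x,y in [(35,440),(245,455),(237,562),(22,547)]: print('box',plane('top',x/4+219.6,(y-410)/4+149.6,.045))
for x,y in [(42,448),(80,450),(74,545),(32,540)]: print('slot',plane('top',x/4+219.6,(y-410)/4+149.6,.045))
print(R.from_rotvec(robot.state()['ee_rot']).as_matrix())
E
```

```text
bend [ 0.4962 -0.1463  0.2432] 0.000992734335463653
tip [ 0.5132 -0.1233  0.268 ] 0.00027791869478909403
root [ 0.471  -0.252   0.2426] 0.0012049291756649277
cardL [ 0.5062 -0.212   0.2553] 0.0018677411477888114
cardR [ 0.4564 -0.1969  0.2646] 0.0005869215455352496
o tip [ 0.6323 -0.1486  0.2633] 0.00036136735858462437
o root [ 0.6083 -0.2874  0.2408] 0.002117698976050343
o cardL [ 0.6435 -0.2303  0.2565] 0.0018404144772887843
o cardR [ 0.5945 -0.2167  0.2606] 0.0006219490327266633
bend z240 [ 0.4969 -0.1463  0.24  ] root [ 0.4707 -0.2529  0.24  ]
panel top edge [ 0.7169 -0.3361  0.275 ] [ 0.3497 -0.243   0.275 ]
box [0.6021 0.2295 0.045 ]
box [0.5945 0.0812 0.045 ]
box [0.5196 0.0843 0.045 ]
box [0.5266 0.2355 0.045 ]
slot [0.5966 0.2243 0.045 ]
slot [0.5957 0.1973 0.045 ]
slot [0.5289 0.1989 0.045 ]
slot [0.5317 0.2286 0.045 ]
[[ 0.9019  0.432  -0.0008]
 [ 0.432  -0.9019  0.0013]
 [-0.0001 -0.0016 -1.    ]]
```

Request:
servo_tool --pt "0 0 -0.25 0 0 -0.97 -1" --pt "0 0 -0.25 0 0 -0.97 -1" --pt "0 0 -0.25 0 0 -0.97 -1" --pt "0 0 -0.25 0 0 -0.97 -1" --pt "0 0 -0.25 0 0 -0.97 -1" --pt "0 0 -0.25 0 0 -0.97 -1" --pt "0 0 -0.25 0 0 -0.97 -1" --pt "0 0 -0.25 0 0 -0.97 -1" --pt "0 0 -0.25 0 0 -0.97 -1" --pt "0 0 -0.25 0 0 -0.97 -1" --pt "0 0 -0.25 0 0 -0.97 -1" --pt "0 0 -0.25 0 0 -0.97 -1" --pt "0 0 -0.25 0 0 -0.97 -1" --pt "0 0 -0.25 0 0 0 -1"

```text
time_s: 1.5
tcp_pos: [0.2806, -0.586, 0.3334]
ee_rot: [-2.474, -1.935, -0.0]
contact_force: [-0.7, -0.5, 0.2]
grip_width: 0.0917
grasp_force: 0.0
```

Request:
servo_tool --pt "0.9 0.22 0 0 0 0 -1" --pt "0.9 0.22 0 0 0 0 -1" --pt "0.9 0.22 0 0 0 0 -1" --pt "0.9 0.22 0 0 0 0 -1" --pt "0.9 0.22 0 0 0 0 -1" --pt "0.9 0.22 0 0 0 0 -1" --pt "0.9 0.22 0 0 0 0 -1" --pt "0.9 0.22 0 0 0 0 -1" --pt "0.9 0.22 0 0 0 0 -1" --pt "0.9 0.22 0 0 0 0 -1" --pt "0.9 0.22 0 0 0 0 -1" --pt "0.9 0.22 0 0 0 0 -1" --pt "0.9 0.22 0 0 0 0 -1" --pt "0.9 0.22 0 0 0 0 -1" --pt "0.9 0.22 0 0 0 0 -1" --pt "0 0 0 0 0 0 -1" --pt "0 0 0 0 0 0 -1"

```text
time_s: 3.2
tcp_pos: [0.4746, -0.217, 0.3335]
ee_rot: [-2.475, -1.935, 0.001]
contact_force: [-0.5, -0.5, -0.8]
grip_width: 0.0915
grasp_force: 0.0
```

```bash
cat > go.py <<'E'
from h import *
import sys
np.set_printoptions(precision=4,suppress=True)
s=robot.state(); M=R.from_rotvec(s['ee_rot']).as_matrix()
print(s['time_s'],s['tcp_pos'],s['contact_force'],s['torque'],s['grip_width'],s['grasp_force'])
print('x',M[:,0],'y',M[:,1],'z',M[:,2])
if len(sys.argv)>3:
    d=np.array([float(a) for a in sys.argv[1:4]])-s['tcp_pos']; print('shares',M.T@d/.03)
    if len(sys.argv)>4:
        a=np.radians(float(sys.argv[4])); y=np.array([np.cos(a),np.sin(a),0]); z=np.array([0,0,-1.]); W=np.c_[np.cross(y,z),y,z]
        print('turn',np.degrees(R.from_matrix(M.T@W).as_rotvec())/4)
E
python3 go.py .482 -.2045 .31 -14.06
```

```text
3.2 [ 0.4746 -0.217   0.3335] [-0.546  -0.4694 -0.8252] [-0.0841 -0.059  -0.052 ] 0.09150321029073538 0.0
x [ 0.2413  0.9704 -0.0004] y [ 0.9704 -0.2413 -0.0004] z [-0.0005 -0.0003 -1.    ]
shares [0.4637 0.1403 0.7834]
turn [-0.0055  0.0056  0.024 ]
```

Request:
servo_tool --pt "0.46 0.14 0.4 0 0 0 -1" --pt "0 0 0.6 0 0 0 -1" --pt "0 0 0.6 0 0 0 -1" --pt "0 0 0.6 0 0 0 -1" --pt "0 0 0.5 0 0 0 -1" --pt "0 0 0.38 0 0 0 -1" --pt "0 0 0.2 0 0 0 -1" --pt "0 0 0 0 0 0 -1"

```text
time_s: 4.0
tcp_pos: [0.4815, -0.2052, 0.2345]
ee_rot: [-2.475, -1.933, 0.001]
contact_force: [0.1, -0.4, 0.8]
grip_width: 0.0919
grasp_force: 0.0
```

```bash
python3 - <<'E'
from h import *
shot('side','side1',(300,80,420,180),5)
shot('top','top1',(340,110,460,240),4)
import numpy as np
a=cv2.imread('pics/side1.png');b=cv2.imread('pics/top1.png')
o=np.zeros((520,800,3),np.uint8); o[:333,:400]=cv2.resize(a,(400,333)); o[:433,400:]=cv2.resize(b,(400,433)); cv2.imwrite('pics/g1.png',o)
E
python3 go.py .482 -.2045 .235
```

```text
4.1 [ 0.4823 -0.2051  0.2356] [ 0.3243 -0.325  -0.5373] [-0.008  -0.0381  0.0258] 0.09206073202703029 0.0
x [ 0.2418  0.9703 -0.0002] y [ 0.9703 -0.2418  0.0007] z [ 0.0006 -0.0004 -1.    ]
shares [ 0.0158 -0.0133  0.0215]
```

View pics/g1.png

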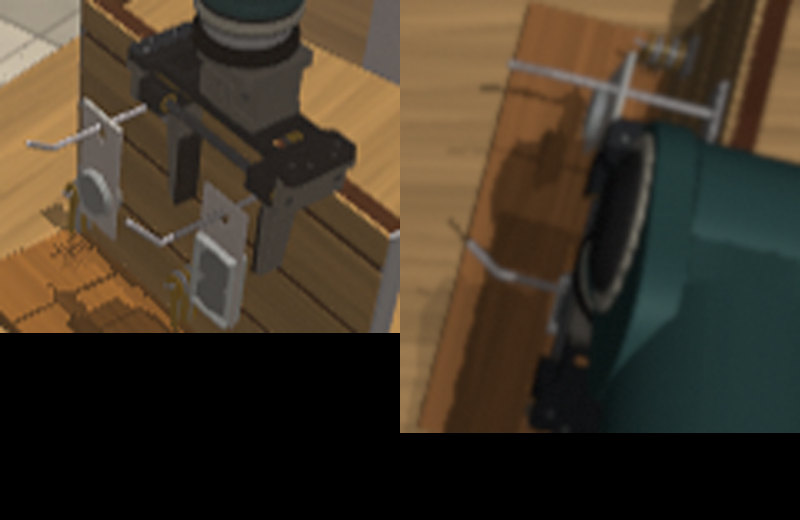

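The fingers straddle the square card, with fingertips at about (185,195) and (270,270) in the left view and the card's hole between them at (225,218). Now I'll grip.

Request:
servo_tool --pt "0 0 0 0 0 0 0" --pt "0 0 0 0 0 0 0.2" --pt "0 0 0 0 0 0 0.4" --pt "0 0 0 0 0 0 1" --pt "0 0 0 0 0 0 1" --pt "0 0 0 0 0 0 1" --force 15

```text
time_s: 4.7
tcp_pos: [0.482, -0.2047, 0.2352]
ee_rot: [2.475, 1.935, -0.0]
contact_force: [0.6, -0.3, -0.1]
grip_width: 0.0494
grasp_force: 15.0
```

Request:
servo_tool --pt "0 0 -0.05 0 0 0 1" --pt "0 0 -0.05 0 0 0 1" --pt "0 0 -0.05 0 0 0 1" --pt "0 0 0 0 0 0 1" --pt "0 0 0 0 0 0 1"

```text
time_s: 5.2
tcp_pos: [0.482, -0.2047, 0.2397]
ee_rot: [2.475, 1.935, -0.0]
contact_force: [-0.3, -0.7, -0.3]
grip_width: 0.0496
grasp_force: 15.0
```

Request:
servo_tool --pt "0.1 0 0 0 0 0 1" --pt "0.15 0 0 0 0 0 1" --pt "0.15 0 0 0 0 0 1" --pt "0.15 0 0 0 0 0 1" --pt "0.15 0 0 0 0 0 1" --pt "0.15 0 0 0 0 0 1" --pt "0.15 0 0 0 0 0 1" --pt "0 0 0 0 0 0 1" --pt "0 0 0 0 0 0 1"

```text
time_s: 6.1
tcp_pos: [0.4893, -0.1756, 0.2397]
ee_rot: [2.475, 1.935, -0.0]
contact_force: [-1.1, 0.6, -0.5]
grip_width: 0.0499
grasp_force: 15.0
```

```bash
python3 - <<'E'
from h import *
shot('side','side2'); shot('top','top2')
a=cv2.imread('pics/raw_side2.png')[100:180,320:400];b=cv2.imread('pics/raw_top2.png')[160:220,345:405]
cv2.imwrite('pics/g2.png',np.hstack([cv2.resize(a,(400,400),interpolation=2),cv2.resize(b,(400,400),interpolation=2)]))
E
python3 go.py
```

```text
6.2 [ 0.4892 -0.1758  0.2397] [ 0.186  -0.8832  0.2275] [-0.0682 -0.043  -0.0646] 0.04939415285553521 14.999882653355598
x [ 0.2416  0.9704 -0.0002] y [ 0.9704 -0.2416 -0.    ] z [-0.0001 -0.0002 -1.    ]
```

View pics/g2.png

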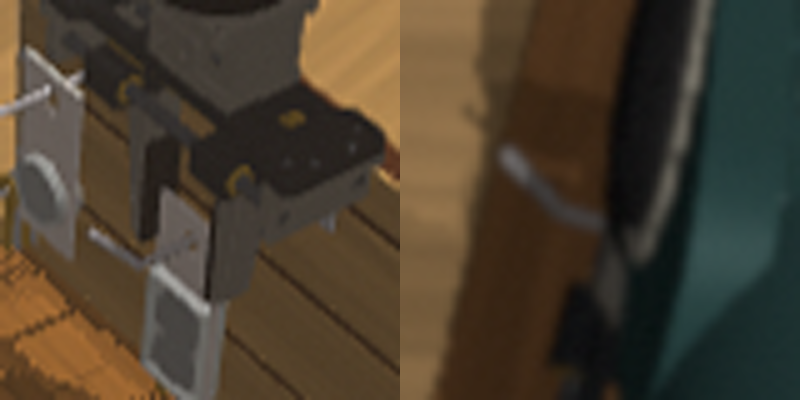

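The pack is gripped and slides freely. The tip end is at (92,232) in the left view and (508,155) in the right, which agrees with the first estimate of about 41° rise and 22° lean towards tool +y. I'll go on to just short of the bend.

Request:
servo_tool --pt "0.15 0 0 0 0 0 1" --pt "0.15 0 0 0 0 0 1" --pt "0.15 0 0 0 0 0 1" --pt "0.15 0 0 0 0 0 1" --pt "0.15 0 0 0 0 0 1" --pt "0.1 0 0 0 0 0 1" --pt "0 0 0 0 0 0 1" --pt "0 0 0 0 0 0 1"

```text
time_s: 7.0
tcp_pos: [0.4954, -0.1509, 0.2397]
ee_rot: [2.475, 1.935, -0.0]
contact_force: [0.3, 0.1, -0.3]
grip_width: 0.0497
grasp_force: 15.0
```

Request:
servo_tool --pt "0.05 0.01 -0.01 0 0 0 1" --pt "0.05 0.01 -0.03 0 0 0 1" --pt "0 0 0 0 0 0 1" --pt "0 0 0 0 0 0 1"

```text
time_s: 7.4
tcp_pos: [0.4968, -0.1481, 0.2409]
ee_rot: [2.475, 1.935, -0.0]
contact_force: [0.4, -0.8, -1.3]
grip_width: 0.0494
grasp_force: 15.0
```

Request:
servo_tool --pt "0.05 0.02 -0.045 0 0 0 1" --pt "0.05 0.02 -0.045 0 0 0 1" --pt "0 0 0 0 0 0 1" --pt "0 0 0 0 0 0 1"

```text
time_s: 7.8
tcp_pos: [0.4987, -0.1454, 0.2436]
ee_rot: [2.475, 1.935, 0.0]
contact_force: [-0.2, -0.4, -0.7]
grip_width: 0.0496
grasp_force: 15.0
```

Request:
servo_tool --pt "0.05 0.01 -0.03 0 0 0 1" --pt "0.05 0.015 -0.03 0 0 0 1" --pt "0 0 0 0 0 0 1" --pt "0 0 0 0 0 0 1"

```text
time_s: 8.2
tcp_pos: [0.4999, -0.1426, 0.2451]
ee_rot: [-2.475, -1.935, 0.0]
contact_force: [0.9, 0.5, -2.9]
grip_width: 0.0493
grasp_force: 15.0
```

Request:
servo_tool --pt "0.05 0.02 -0.04 0 0 0 1" --pt "0.05 0.02 -0.045 0 0 0 1" --pt "0 0 0 0 0 0 1" --pt "0 0 0 0 0 0 1"

```text
time_s: 8.6
tcp_pos: [0.5026, -0.1395, 0.2484]
ee_rot: [2.474, 1.935, 0.002]
contact_force: [1.3, 0.8, -0.5]
grip_width: 0.0497
grasp_force: 15.0
```

Request:
servo_tool --pt "0.05 0.02 -0.04 0 0 0 1" --pt "0.05 0.02 -0.045 0 0 0 1" --pt "0 0 0 0 0 0 1" --pt "0 0 0 0 0 0 1"

```text
time_s: 9.0
tcp_pos: [0.5041, -0.1374, 0.2507]
ee_rot: [2.475, 1.935, 0.001]
contact_force: [1.1, 0.9, -0.1]
grip_width: 0.0494
grasp_force: 15.0
```

```bash
cat > feel.py <<'E'
from h import *
np.set_printoptions(precision=2,suppress=True)
F=[]
for _ in range(8): robot.get_image('top'); s=robot.state(); F.append(np.r_[s['contact_force'],s['torque']*10])
F=np.array(F); M=R.from_rotvec(s['ee_rot']).as_matrix(); F=np.c_[F[:,:3]@M,F[:,3:]@M]
print('tool-axes force',F.mean(0),'sd',F.std(0))
d=s['tcp_pos']-np.array([.4966,-.1463,.240]); n=np.array([.2425,.970,0]); l=np.array([.970,-.2425,0])
print('s,lat,up mm',d@n*1e3,d@l*1e3,d[2]*1e3)
E
python3 feel.py
```

```text
tool-axes force [ 1.12  0.34  0.97 -1.    1.44  0.04] sd [0.18 0.3  0.57 0.16 0.25 0.18]
s,lat,up mm 10.274673185664483 4.897823360834967 10.460806391834165
```

Request:
servo_tool --pt "0 0 0.025 0 0 0 1" --pt "0 0 0.025 0 0 0 1" --pt "0 0 0 0 0 0 1"

```text
time_s: 9.7
tcp_pos: [0.5036, -0.1377, 0.2488]
ee_rot: [-2.475, -1.935, 0.001]
contact_force: [-0.2, -0.0, -1.5]
grip_width: 0.0497
grasp_force: 15.0
```

```bash
python3 feel.py
```

```text
tool-axes force [ 0.27  0.28  0.79 -0.68 -0.07 -0.21] sd [0.4  0.59 0.48 0.22 0.15 0.45]
s,lat,up mm 10.325447266743595 4.915863305586802 8.995075799165587
```

Request:
servo_tool --pt "0.05 0.02 -0.02 0 0 0 1" --pt "0.05 0.02 -0.03 0 0 0 1" --pt "0.05 0.02 -0.035 0 0 0 1" --pt "0 0 0 0 0 0 1"

```text
time_s: 10.5
tcp_pos: [0.507, -0.1332, 0.2517]
ee_rot: [2.474, 1.935, 0.001]
contact_force: [0.7, -0.4, -0.7]
grip_width: 0.0496
grasp_force: 15.0
```

```bash
python3 feel.py
```

```text
tool-axes force [ 0.16  0.16  0.74 -0.63  0.06  0.1 ] sd [0.43 0.46 0.27 0.38 0.25 0.22]
s,lat,up mm 14.768590330927468 6.634180701495535 11.484714330552537
```

Free. I'll carry on along the tip.

Request:
servo_tool --pt "0.05 0.02 -0.04 0 0 0 1" --pt "0.05 0.02 -0.04 0 0 0 1" --pt "0.05 0.02 -0.04 0 0 0 1" --pt "0 0 0 0 0 0 1"

```text
time_s: 11.3
tcp_pos: [0.5098, -0.1293, 0.2554]
ee_rot: [2.474, 1.935, 0.001]
contact_force: [0.2, 0.3, 0.5]
grip_width: 0.0494
grasp_force: 15.0
```

```bash
python3 feel.py
```

```text
tool-axes force [ 0.07 -0.06  0.62 -0.73  0.03 -0.07] sd [0.26 0.44 0.41 0.26 0.21 0.34]
s,lat,up mm 19.267855523433543 8.451857901194643 15.068609848297775
```

Request:
servo_tool --pt "0.05 0.02 -0.04 0 0 0 1" --pt "0.05 0.02 -0.04 0 0 0 1" --pt "0.05 0.02 -0.04 0 0 0 1" --pt "0 0 0 0 0 0 1"

```text
time_s: 12.1
tcp_pos: [0.5127, -0.1255, 0.2591]
ee_rot: [2.474, 1.935, 0.001]
contact_force: [0.0, -0.3, 1.7]
grip_width: 0.0498
grasp_force: 15.0
```

```bash
python3 feel.py
```

```text
tool-axes force [-0.24  0.31 -0.2  -1.15 -0.85 -0.08] sd [0.58 0.39 0.49 0.22 0.26 0.29]
s,lat,up mm 23.783057215423675 10.284484465217306 18.709708388868318
```

Light contact at the hole's top edge, so the pack is a little low. I'll raise it and feel again.

Request:
servo_tool --pt "0 0 -0.03 0 0 0 1" --pt "0 0 -0.03 0 0 0 1" --pt "0 0 0 0 0 0 1"

```text
time_s: 12.8
tcp_pos: [0.5123, -0.1256, 0.2605]
ee_rot: [-2.475, -1.935, 0.0]
contact_force: [1.0, -0.2, -0.7]
grip_width: 0.0492
grasp_force: 15.0
```

```bash
python3 feel.py
```

```text
tool-axes force [-0.1  -0.29  0.79 -0.48 -0.27  0.01] sd [0.53 0.53 0.42 0.29 0.37 0.25]
s,lat,up mm 23.846046839182517 10.242214032115976 20.48772708537672
```

Request:
servo_tool --pt "0.05 0.02 -0.043 0 0 0 1" --pt "0.05 0.02 -0.043 0 0 0 1" --pt "0.05 0.02 -0.043 0 0 0 1" --pt "0 0 0 0 0 0 1"

```text
time_s: 13.6
tcp_pos: [0.5155, -0.1214, 0.2647]
ee_rot: [2.474, 1.935, 0.001]
contact_force: [-0.2, -0.2, -0.6]
grip_width: 0.0496
grasp_force: 15.0
```

```bash
python3 feel.py
```

```text
tool-axes force [ 0.   -0.24  0.35 -0.59 -0.18 -0.1 ] sd [0.38 0.37 0.42 0.23 0.28 0.33]
s,lat,up mm 28.284264915157994 12.055210240293356 24.34856396654883
```

Request:
servo_tool --pt "0.05 0.02 -0.045 0 0 0 1" --pt "0.05 0.02 -0.045 0 0 0 1" --pt "0.05 0.02 -0.045 0 0 0 1" --pt "0.05 0.02 -0.045 0 0 0 1" --pt "0 0 0 0 0 0 1"

```text
time_s: 14.5
tcp_pos: [0.5192, -0.1162, 0.2701]
ee_rot: [2.474, 1.935, 0.001]
contact_force: [-0.8, -0.3, -1.1]
grip_width: 0.0503
grasp_force: 15.0
```

```bash
python3 feel.py;python3 - <<'E'
from h import *
shot('side','side3'); shot('top','top3')
a=cv2.imread('pics/raw_side3.png')[90:170,310:390];b=cv2.imread('pics/raw_top3.png')[150:210,335:395]
cv2.imwrite('pics/g3.png',np.hstack([cv2.resize(a,(400,400),interpolation=2),cv2.resize(b,(400,400),interpolation=2)]))
E
```

```text
tool-axes force [ 0.04  0.    0.64 -0.52 -0.16  0.14] sd [0.6  0.56 0.43 0.34 0.39 0.26]
s,lat,up mm 34.267691940518915 14.421213907044965 29.724498397377673
```

View pics/g3.png

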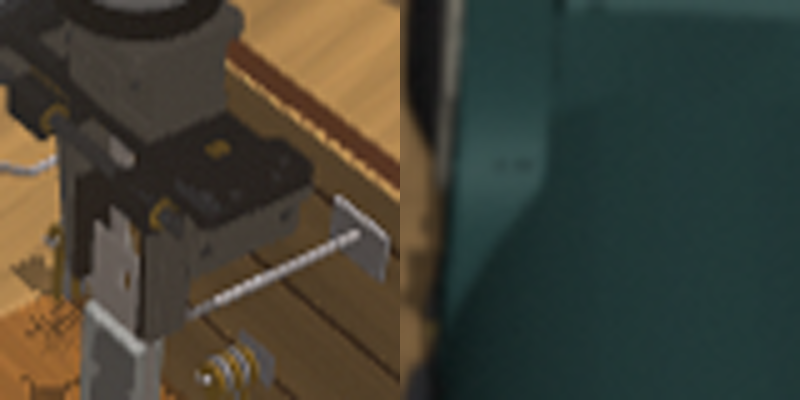

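No wire shows through the card's hole at about (125,275), so the tip is passed. I'll move straight out.

Request:
servo_tool --pt "0.1 0.03 -0.07 0 0 0 1" --pt "0.1 0.03 -0.07 0 0 0 1" --pt "0.2 0 0 0 0 0 1" --pt "0.2 0 0 0 0 0 1" --pt "0.3 0 0 0 0 0 1" --pt "0.3 0 0 0 0 0 1" --pt "0.3 0 0 0 0 0 1" --pt "0 0 0 0 0 0 1" --pt "0 0 0 0 0 0 1"

```text
time_s: 15.9
tcp_pos: [0.5316, -0.073, 0.2739]
ee_rot: [2.474, 1.936, -0.0]
contact_force: [-0.3, -0.4, -1.2]
grip_width: 0.0497
grasp_force: 15.0
```

```bash
python3 feel.py; python3 go.py .5634 .2125 .2745 -3
```

```text
tool-axes force [-0.18  0.2   0.38 -0.79 -0.14 -0.09] sd [0.19 0.38 0.35 0.2  0.4  0.32]
s,lat,up mm 79.04433559136285 16.217773614479125 33.97316079705409
16.3 [ 0.5315 -0.0735  0.274 ] [ 0.4647 -0.5467 -0.1431] [ 0.0366 -0.0887 -0.0372] 0.04984432523445656 14.999916292726994
x [ 0.2418  0.9703 -0.0001] y [ 0.9703 -0.2418 -0.0001] z [-0.0001 -0.0001 -1.    ]
shares [ 9.5088 -1.2737 -0.0188]
turn [-0.0009  0.0019 -2.7477]
```

Request:
servo_tool --pt "0.4 -0.05 0 0 0 0 1" --pt "0.8 -0.1 0 0 0 0 1" --pt "0.8 -0.1 0 0 0 0 1" --pt "0.8 -0.1 0 0 0 0 1" --pt "0.8 -0.1 0 0 0 0 1" --pt "0.8 -0.11 0 0 0 0 1" --pt "0.8 -0.11 0 0 0 0 1" --pt "0.8 -0.11 0 0 0 0 1" --pt "0.8 -0.11 0 0 0 0 1" --pt "0.8 -0.11 0 0 0 0 1" --pt "0.8 -0.11 0 0 0 0 1" --pt "0.6 -0.11 0 0 0 0 1" --pt "0.3 -0.05 0 0 0 0 1" --pt "0 0 0 0 0 -0.55 1" --pt "0 0 0 0 0 -0.55 1" --pt "0 0 0 0 0 -0.55 1" --pt "0 0 0 0 0 -0.55 1" --pt "0 0 0 0 0 -0.55 1" --pt "0 0 0 0 0 0 1"

```text
time_s: 18.2
tcp_pos: [0.5618, 0.2065, 0.2739]
ee_rot: [-2.279, -2.163, 0.0]
contact_force: [-0.3, -0.5, -0.9]
grip_width: 0.0494
grasp_force: 15.0
```

```bash
python3 go.py .5634 .2125 .15 -3
```

```text
18.2 [0.5618 0.2065 0.2739] [-0.3478 -0.4613 -0.9411] [-0.0329 -0.0127 -0.0397] 0.049406353142295155 14.999578781425953
x [ 0.0521  0.9986 -0.0002] y [ 0.9986 -0.0521 -0.0002] z [-0.0002 -0.0002 -1.    ]
shares [0.2029 0.0422 4.1308]
turn [-0.0025  0.0026  0.0031]
```

Request:
servo_tool --pt "0.2 0.04 0.3 0 0 0 1" --pt "0 0 0.6 0 0 0 1" --pt "0 0 0.6 0 0 0 1" --pt "0 0 0.6 0 0 0 1" --pt "0 0 0.6 0 0 0 1" --pt "0 0 0.6 0 0 0 1" --pt "0 0 0.5 0 0 0 1" --pt "0 0 0.2 0 0 0 1" --pt "0 0 0 0 0 0 1" --pt "0 0 0 0 0 0 1"

```text
time_s: 19.2
tcp_pos: [0.5638, 0.213, 0.1545]
ee_rot: [2.278, 2.163, 0.001]
contact_force: [-0.1, 0.2, -0.2]
grip_width: 0.0496
grasp_force: 15.0
```

```bash
python3 go.py .5634 .2125 .15 -3; python3 - <<'E'
from h import *
shot('side','side4',(190,190,310,310),5)
s=robot.state(); M=R.from_rotvec(s['ee_rot']).as_matrix(); p=s['tcp_pos']
for dy in(-.022,.022): print('shell bottom front corner expected',proj('side',p+M@np.array([-.009,dy,.0997])),proj('side',p+M@np.array([.009,dy,.0997])))
E
```

```text
19.2 [0.5638 0.213  0.1545] [-0.0818  0.1691 -0.2463] [ 0.0287 -0.0654  0.0633] 0.04961230934091972 14.999937415122986
x [0.0518 0.9987 0.0005] y [ 0.9987 -0.0518  0.0007] z [ 0.0008  0.0004 -1.    ]
shares [-0.0174 -0.0115  0.1495]
turn [ 0.0106 -0.0067  0.0082]
shell bottom front corner expected [240.91085724 272.64559083] [235.20290051 277.09082268]
shell bottom front corner expected [229.60681319 262.31336033] [223.912909   266.60042269]
```

View pics/side4.png

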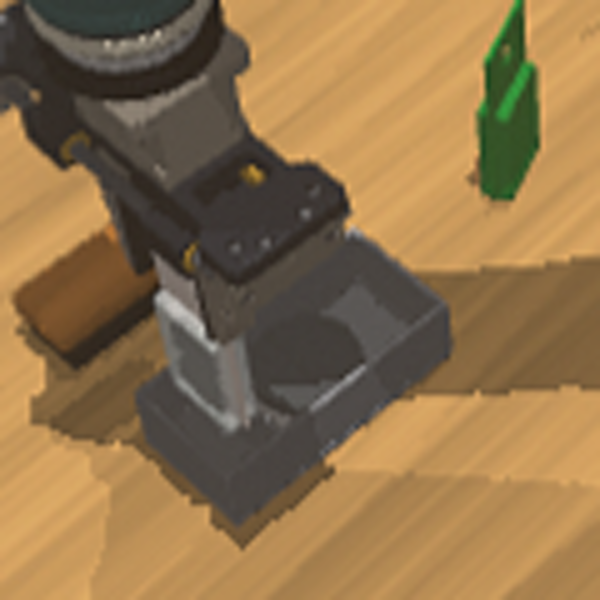

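The pack hangs upright with its shell's bottom corners at (230,432), (175,385) and (252,413), as predicted and over the narrow compartment. I'll lower it gently.

Request:
servo_tool --pt "0 0 0.15 0 0 0 1" --pt "0 0 0.15 0 0 0 1" --pt "0 0 0.15 0 0 0 1" --pt "0 0 0.15 0 0 0 1" --pt "0 0 0 0 0 0 1"

```text
time_s: 19.75
tcp_pos: [0.5629, 0.2123, 0.1351]
ee_rot: [-2.278, -2.163, 0.002]
contact_force: [1.0, 0.5, -0.1]
grip_width: 0.0496
grasp_force: 15.0
```

```bash
python3 feel.py; python3 go.py .5634 .2125 .108 -3
```

```text
tool-axes force [-0.05 -0.2   0.54 -0.71 -0.17 -0.09] sd [0.3  0.64 0.63 0.28 0.31 0.37]
s,lat,up mm 364.42269509586737 -22.166264139089744 -103.8605020006571
20.15 [0.5635 0.2127 0.1361] [ 0.0134 -0.4597 -1.8871] [ 0.0258 -0.0785  0.0094] 0.04998706668670233 14.999881312251091
x [0.0517 0.9987 0.0001] y [ 0.9987 -0.0517  0.0002] z [ 0.0002  0.0001 -1.    ]
shares [-0.0059 -0.003   0.938 ]
turn [ 0.0034 -0.0009  0.0094]
```

The bottom is inside the rim and free.

Request:
servo_tool --pt "0 0 0.15 0 0 0 1" --pt "0 0 0.15 0 0 0 1" --pt "0 0 0.15 0 0 0 1" --pt "0 0 0.15 0 0 0 1" --pt "0 0 0.15 0 0 0 1" --pt "0 0 0.1 0 0 0 1" --pt "0 0 0 0 0 0 1" --pt "0 0 0 0 0 0 1"

```text
time_s: 20.95
tcp_pos: [0.5635, 0.2127, 0.1105]
ee_rot: [-2.278, -2.163, 0.0]
contact_force: [-0.1, -1.1, -0.9]
grip_width: 0.0497
grasp_force: 15.0
```

```bash
python3 feel.py
```

```text
tool-axes force [ 0.14  0.17  0.85 -0.78 -0.28  0.02] sd [0.57 0.56 0.51 0.23 0.34 0.24]
s,lat,up mm 364.36059197337454 -22.141579251394692 -129.40226876120926
```

Request:
servo_tool --pt "0 0 0.05 0 0 0 1" --pt "0 0 0.05 0 0 0 1" --pt "0 0 0.05 0 0 0 1" --pt "0 0 0.05 0 0 0 1" --pt "0 0 0 0 0 0 1"

```text
time_s: 21.85
tcp_pos: [0.5633, 0.2125, 0.1042]
ee_rot: [-2.278, -2.163, 0.001]
contact_force: [0.7, 0.5, -0.3]
grip_width: 0.0502
grasp_force: 15.0
```

Request:
servo_tool --pt "0 0 0.03 0 0 0 1" --pt "0 0 0 0 0 0 1" --pt "0 0 0 0 0 0 1"

```text
time_s: 22.15
tcp_pos: [0.5635, 0.2128, 0.104]
ee_rot: [2.278, 2.163, 0.0]
contact_force: [-0.6, -0.7, 2.8]
grip_width: 0.0496
grasp_force: 15.0
```

```bash
python3 feel.py; python3 go.py
```

```text
tool-axes force [-0.29 -0.73 -5.2   3.39 -1.2   0.03] sd [0.46 0.59 0.72 0.25 0.26 0.45]
s,lat,up mm 364.5140833051855 -22.085339442268342 -136.05143636237156
22.55 [0.5636 0.2127 0.1039] [ 0.3508 -0.6938  5.1115] [-0.1279  0.3862  0.001 ] 0.049482132610253235 15.000554099678993
x [0.0517 0.9987 0.0001] y [ 0.9987 -0.0517  0.0004] z [ 0.0004  0.0001 -1.    ]
```

Touchdown at the expected height. I'll ease off slightly and open.

Request:
servo_tool --pt "0 0 -0.02 0 0 0 1" --pt "0 0 0 0 0 0 0.4" --pt "0 0 0 0 0 0 0.2" --pt "0 0 0 0 0 0 0" --pt "0 0 0 0 0 0 -0.3" --pt "0 0 0 0 0 0 -0.6" --pt "0 0 0 0 0 0 -0.6" --pt "0 0 0 0 0 0 -0.6" --force 5

```text
time_s: 23.35
tcp_pos: [0.5634, 0.2126, 0.1041]
ee_rot: [-2.278, -2.163, 0.0]
contact_force: [0.7, 0.2, -0.9]
grip_width: 0.0738
grasp_force: 0.0
```

Request:
servo_tool --pt "0 0 -0.2 0 0 0 -0.6" --pt "0 0 -0.4 0 0 0 -0.6" --pt "0 0 -0.6 0 0 0 -0.6" --pt "0 0 -0.8 0 0 0 -0.6" --pt "0 0 -0.8 0 0 0 -0.6" --pt "0 0 -0.8 0 0 0 -0.6" --pt "0 0 -0.8 0 0 0 -0.6" --pt "-0.8 0 0 0 0 0 -0.6" --pt "-0.8 0 0 0 0 0 -0.6" --pt "-0.8 0 0 0 0 0 -0.6" --pt "-0.8 0 0 0 0 0 -0.6" --pt "-0.8 0 0 0 0 0 -0.6" --pt "-0.8 0 0 0 0 0 -0.6" --pt "0 0 0 0 0 0 -0.6"

```text
time_s: 24.75
tcp_pos: [0.5564, 0.065, 0.237]
ee_rot: [2.282, 2.156, -0.001]
contact_force: [-0.5, -0.7, -0.8]
grip_width: 0.0734
grasp_force: 0.0
```

```bash
python3 - <<'E'
from h import *
shot('side','side5'); shot('top','top5')
a=cv2.imread('pics/raw_side5.png')[180:310,190:320];b=cv2.imread('pics/raw_top5.png')[130:210,210:290]
cv2.imwrite('pics/g5.png',np.hstack([cv2.resize(a,(400,400),interpolation=2),cv2.resize(b,(400,400),interpolation=2)]))
E
python3 go.py
```

```text
24.85 [0.5562 0.0691 0.2371] [ 0.7052  0.3431 -0.3841] [ 0.0021 -0.1223  0.0233] 0.07361603731875291 0.0
x [0.0524 0.9986 0.0005] y [ 0.9986 -0.0524  0.0012] z [ 0.0012  0.0004 -1.    ]
```

View pics/g5.png

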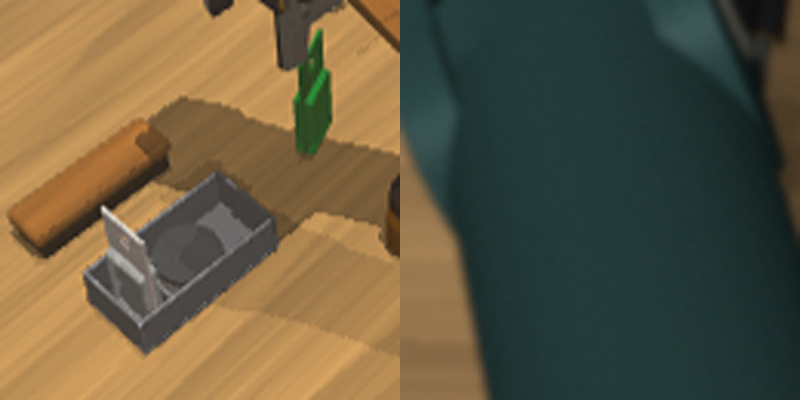

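The pack stands in the narrow compartment, with its card's top corners at (103,207) and (145,242). The brush, tin, jar and decoy have not moved. I'll check the tilt by projection and then hand in.

```bash
python3 - <<'E'
from h import *
y=np.array([.9986,-.052,0]); c=np.array([.5635,.2127,.122]); sc=400/130
obs=[np.array([103,207])/sc+[190,180],np.array([145,242])/sc+[190,180]]
e=[proj('side',c+k*.025*y) for k in(1,-1)]
print(obs,e); err=max(np.linalg.norm(a-b) for a,b in zip(obs,e)); print(err)
if err<4: print(robot.sign_off())
E
```

```text
[array([223.475, 247.275]), array([237.125, 258.65 ])] [array([222.44027112, 247.75477619]), array([235.78176837, 259.77571865])]
1.7525734433979754
the job is handed in; nothing more can be done
None
```

The heel-tip pack came off its hook with only light contact and now stands released and upright in the job box's narrow compartment; I handed the job in at about 25 s, and the verdict was not shown.

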